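# Post the small carton through the flap of the returns box

### The arm

A 6-joint arm with a two-finger parallel gripper is mounted at the origin on a cart in front of the work surface, level with it; the furniture and walls round the work are solid. World frame = base frame: x ahead of the robot, y to its left, z up, the work surface at z = 0. Lengths are in m, angles in degrees, forces in N, time in s.
With the tool pointing down it reaches from about 0.25 to 0.725 m from the base axis. Payload 9.7 kg.
Tool frame: the origin (TCP) lies between the finger pads; the fingertips stand 25 mm ahead of it and the grasp point (between the pads) lies 6 mm ahead of it; z points along the fingers, y is the line along which they close (so a half turn about z gives the same grasp; the last joint's range is limited). The gripper opens to 85 mm and grips with 20 to 120 N. Pads are 22 mm wide; open, the fingers measure 114 mm over their backs; the gripper's body (76 mm by 85 mm) begins 54 mm behind the grasp point. The pads swing forward as they close: fully open they stand 13 mm farther back than shut.
Start: joints at [-63.77, 4.979, 10.078, 95.1, 0, 90], TCP at [0.243, -0.493, 0.256] pointing down, gripper open.
Joint ranges: [-179.16, 179.16], [-48.56, 103.87], [-65.8, 70.77], [-126.05, 130.52], [-82.76, 87.17], [-180, 180]. Speed limits (degrees/s): [127.2, 127.2, 147.25, 180, 180, 180].

### API

Orientations are given as [roll, pitch, yaw] about the fixed x, y, z axes, in that order (R = Rz(yaw) Ry(pitch) Rx(roll)).
In Python, from workcell import bot, imaging, workorder gives the robot as it stands (bot), with the cameras (imaging) and the job (workorder).
- The arm moves only by the shell command python3 drive.py 'ROWS' [FORCE]. ROWS is rows parted by semicolons, their numbers by spaces, 1 to 5 of them, each of 5 numbers: dx, dy, dz in m, then a turn about the tool's z in degrees, then the finger opening in m; each row is the pose to reach, as a shift and turn from the pose commanded when the command began, along the tool's axes at that moment; what a row does not reach only later rows make up. A row lasts 1/12 s, in which the tool goes at most 0.0417 m and 7.16 degrees, less where a joint would pass 70% of its speed; a pose out of reach is approached as far as the arm can. The fingers move at their own pace and stop on an object; FORCE is the grip in N (left out, the last holds). Time passes only in rows, so rows that do not move let the fingers close. It prints the time, the measured TCP pose, the force, the opening and the grip force at its end.
- bot.get_obs(): the state, without advancing time (a new reading comes with each control period).
- imaging.camera(name): name is "side" or "top" or "wrist"; returns the picture (384x512x3 uint8, blue, green, red); there is no depth.
- imaging.camera_info(name): a dict with "mtx" (3x3 intrinsics, pixels), "k1" (the pictures are not rectified: a ray, as slopes to the right and down, at radius r is drawn at 1 + k1 r^2 times it, then the intrinsics apply), "extrinsics" (4x4, takes a point from camera to world coordinates). Camera axes: x right, y down, z forward; pixel columns grow to the right and rows downward; lengths in m; the calibration is good to about 2 mm. A picture is of the moment at which its call begins: read the wrist's pose just before it. camera_info takes no time and is no camera call; for the wrist camera it gives the pose at the moment of the call.
- workorder.job_done(): hands the job in; it is judged then, once.
The state is a dict: "time": time; "q": joint angles; "qd": joint speeds; "joint_efforts": joint torques, N m; "ee_pos": TCP position; "tcp_rot": TCP orientation; "wrist_force": force on the tool from outside, world axes, zero at the start; "torque": the same for the moment, N m; "opening": finger opening in m; "grasp_force": force on a finger pad.
Only numpy, scipy, OpenCV 4.12 (cv2) and the standard library are available. Lean on these libraries where they do the work, as an engineer would, in place of code of your own. Each camera call takes 0.05 s, during which the arm holds its last target. There are 200 camera calls.

### The job

Set the smaller, off-white carton lengthwise on the shelf in front of the returns box and push it in through the sprung flap, so that it drops down inside and the flap swings fully shut behind it. Leave the larger brown carton where it is.

Things in the scene. Friction and masses are not known exactly. Their poses are not given: they have to be found in the camera images.
- small_carton: The smaller, off-white closed carton, a plain box 56 x 85 x 29 mm (its x, y, z), 50 to 100 g, lying flat and loose on the desk to the left of the returns box. Origin at the centre of its underside, z up, long side along its y axis.
- large_carton: The larger brown cardboard carton, 66 x 105 x 35 mm (x, y, z), lying flat on the dark mat to the right of the returns box; not to be moved. Origin at the centre of its underside.
- returns_box: Fixed grey box, white roof (mm: 104 wide, 100 high). Origin on desk under mid hinge rod; x into box, z up. Loading shelf in front: top z 36, 110 wide, x -150 to -30; behind its edge the floor is at z 4. Mouth 96 wide between slanted side walls (x -38 at shelf, 0 on top); rod, 6 thick, at x 0, z 90. Upright fingers pushing on the carton's end can go as far as the rod; past x -20 the end drops in.
- flap (a joint): Angle (rad) of the slick steel flap, 90 wide, 51 long (mm), hung from the rod. 0 = shut: it leans out towards the robot, lower edge at box x -26, z 46. Grows as the edge is pushed inward (0.52 upright, 1.9 most). A spring (0.024 N m shut, +0.03 per rad) shuts it once nothing is in its way: draw the fingers back level (-x) before rising.

How it is judged:
By the outcome, as a careful person would: the job done as asked, in the order asked, and still so for the second after the job is handed in, with the robot touching nothing.
It also fails if it takes over 48 s, if anything falls off the work surface, if the arm or the gripper's body presses on something with over 40 N, if the wrist force passes 120 N, or if a joint passes its speed limit or range.

## Working session

There is one attempt and no reset: what is moved stays moved. The work goes in short steps, Python scripts to look and compute and a shell command to move; the robot and the scene stay as the last step left them, time stands still between calls to the robot, and variables do not carry over. Pictures are saved under pics/ and viewed, at most 10 in all, crops included, and the job is handed in when it is done.

```bash
ls; mkdir -p pics; python3 - <<'E'
from workcell import bot, imaging, workorder
import cv2,numpy as np
o=bot.get_obs();print(o['time'],o['ee_pos'],o['tcp_rot'])
t=imaging.camera('top');s=imaging.camera('side')
cv2.imwrite('pics/top0.png',t);cv2.imwrite('pics/side0.png',s)
for n in('top','side','wrist'):print(n,imaging.camera_info(n))
E
```

```text
drive.py
pics
workcell.py
0.0 [ 0.24300842 -0.49318794  0.25559588] [-1.79925361e+02 -1.49315187e-03  2.62296240e+01]
top {'mtx': array([[420.25263723,   0.        , 254.05654792],
       [  0.        , 420.25263723, 192.00051674],
       [  0.        ,   0.        ,   1.        ]]), 'k1': -0.07865057153464154, 'extrinsics': array([[-0.01959761, -0.97880359,  0.20386139,  0.31048229],
       [-0.99978942,  0.01794427, -0.00995564, -0.07116722],
       [ 0.00608647, -0.20401357, -0.97894914,  0.97068438],
       [ 0.        ,  0.        ,  0.        ,  1.        ]])}
side {'mtx': array([[414.34455783,   0.        , 262.88438106],
       [  0.        , 414.34455783, 185.88756777],
       [  0.        ,   0.        ,   1.        ]]), 'k1': -0.09835882936513474, 'extrinsics': array([[-9.99926958e-01,  5.44114941e-05, -1.20861871e-02,
         5.08334749e-01],
       [ 9.34188258e-03,  6.37963143e-01, -7.70010232e-01,
         7.03256948e-01],
       [ 7.66864447e-03, -7.70066897e-01, -6.37917053e-01,
         7.30475295e-01],
       [ 0.00000000e+00,  0.00000000e+00,  0.00000000e+00,
         1.00000000e+00]])}
wrist {'mtx': array([[269.89353166,   0.        , 256.34076626],
       [  0.        , 269.89353166, 186.67897013],
       [  0.        ,   0.        ,   1.        ]]), 'k1': -0.05326948599606862, 'extrinsics': array([[ 4.41280956e-01, -8.58412091e-01, -2.61533554e-01,
         3.09931949e-01],
       [-8.97368864e-01, -4.22282891e-01, -1.28087009e-01,
        -4.60521257e-01],
       [-4.89708308e-04,  2.91214426e-01, -9.56657681e-01,
         3.72680870e-01],
       [ 0.00000000e+00,  0.00000000e+00,  0.00000000e+00,
         1.00000000e+00]])}
```

View pics/top0.png

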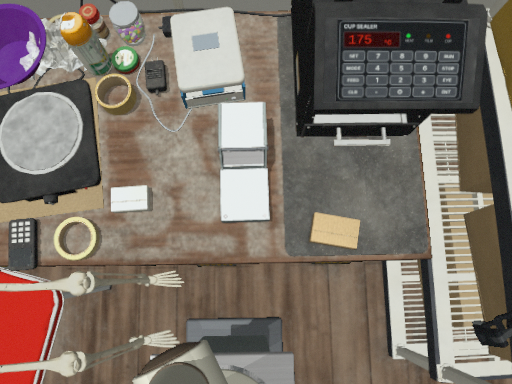

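View pics/side0.png

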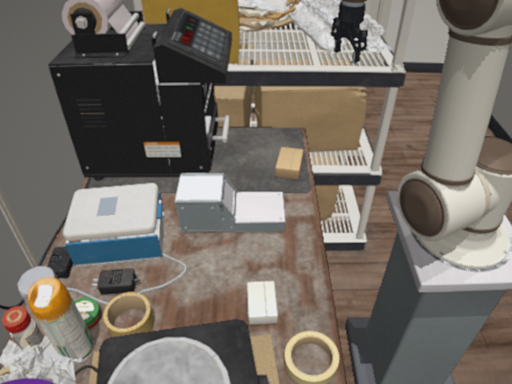

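The top view shows the small carton at about (129,199), with its long side along world y. The shelf is at (245,195), the roof at (243,127) and the brown carton at (336,230). In the side view the carton is at (262,300), the shelf at (258,207) and the roof at (203,187).

```bash
cat > h.py <<'E'
import cv2,numpy as np
from workcell import bot, imaging, workorder
def ray(n,uv,info=None):
    c=info or imaging.camera_info(n);k=c['k1']
    p=cv2.undistortPoints(np.float64(uv).reshape(-1,1,2),c['mtx'],np.array([k,0,0,0.]))[:,0]
    R=c['extrinsics'];return R[:3,3],np.c_[p,np.ones(len(p))]@R[:3,:3].T
def plane(n,uv,z,info=None):
    o,d=ray(n,uv,info);return o+d*((z-o[2])/d[:,2])[:,None]
def tri(a,b):  # (origin,dir) each: midpoint and gap
    (o,d),(p,e)=a,b
    s=np.linalg.lstsq(np.c_[d,-e],p-o,rcond=None)[0];x,y=o+s[0]*d,p+s[1]*e
    return (x+y)/2,np.linalg.norm(x-y)
def quad(img,box,lo,sat=60,hi=256):
    x0,y0,x1,y1=box;c=img[y0:y1,x0:x1].astype(int)
    m=((c.min(2)>lo)&(c.max(2)<hi)&(c.max(2)-c.min(2)<sat)).astype(np.uint8)
    cs=cv2.findContours(m,cv2.RETR_EXTERNAL,cv2.CHAIN_APPROX_NONE)[0]
    k=max(cs,key=cv2.contourArea);h=cv2.convexHull(k)
    for e in np.arange(1,12,.5):
        q=cv2.approxPolyDP(h,e,True)[:,0]
        if len(q)<=4:break
    return q+[x0,y0],cv2.contourArea(k),cv2.minAreaRect(k),np.array([x0,y0])
E
python3 - <<'E'
from h import *
t=cv2.imread('pics/top0.png');s=cv2.imread('pics/side0.png')
for uv in[(129,192),(129,208),(245,195),(243,120),(243,157)]:print('t',uv,t[uv[1],uv[0]])
for uv in[(256,300),(270,300),(262,318),(258,207),(203,187),(258,226)]:print('s',uv,s[uv[1],uv[0]])
for nm,im,b,lo in[('top',t,(100,175,160,225),170),('top',t,(205,164,285,235),170),('top',t,(205,95,285,152),170),
  ('side',s,(235,270,290,335),190),('side',s,(228,185,295,240),190),('side',s,(170,165,232,215),190)]:
    q,a,r,o=quad(im,b,lo);print(nm,q.tolist(),a,[np.round(r[0]+o,1),np.round(r[1],1),r[2]])
E
python3 - <<'E'
import cv2,numpy as np
t=cv2.imread('pics/top0.png');s=cv2.imread('pics/side0.png')
a=cv2.resize(t[95:225,95:285],None,fx=4,fy=4,interpolation=2)[:,:]
cv2.imwrite('pics/zt.png',a)
cv2.imwrite('pics/zs.png',cv2.resize(s[165:335,165:300],None,fx=3.5,fy=3.5,interpolation=2))
E
```

```text
t (129, 192) [236 238 233]
t (129, 208) [237 238 232]
t (245, 195) [237 238 232]
t (243, 120) [237 237 232]
t (243, 157) [169 170 172]
s (256, 300) [228 235 233]
s (270, 300) [227 235 233]
s (262, 318) [163 173 178]
s (258, 207) [230 229 232]
s (203, 187) [239 237 235]
s (258, 226) [104 104  99]
top [[146, 185], [146, 208], [111, 211], [111, 188]] 810.0 [array([128.5, 198. ]), array([24. , 36.8]), 85.91438293457031]
top [[266, 168], [269, 218], [222, 220], [220, 170]] 2400.5 [array([243.9, 194. ]), array([51.5, 48.8]), 88.21009063720703]
top [[264, 146], [220, 147], [219, 104], [263, 102]] 1949.5 [array([242. , 124.5]), array([46., 45.]), 0.0]
side [[272, 281], [276, 315], [250, 317], [248, 283]] 896.0 [array([261.7, 299. ]), array([35.1, 27.8]), 87.39744567871094]
side [[281, 192], [283, 221], [236, 222], [237, 193]] 1351.5 [array([259.3, 206.6]), array([29.9, 49.1]), 88.75463104248047]
side [[222, 176], [219, 200], [176, 200], [181, 176]] 1032.0 [array([199. , 187.5]), array([25., 46.]), 90.0]
```

View pics/zt.png

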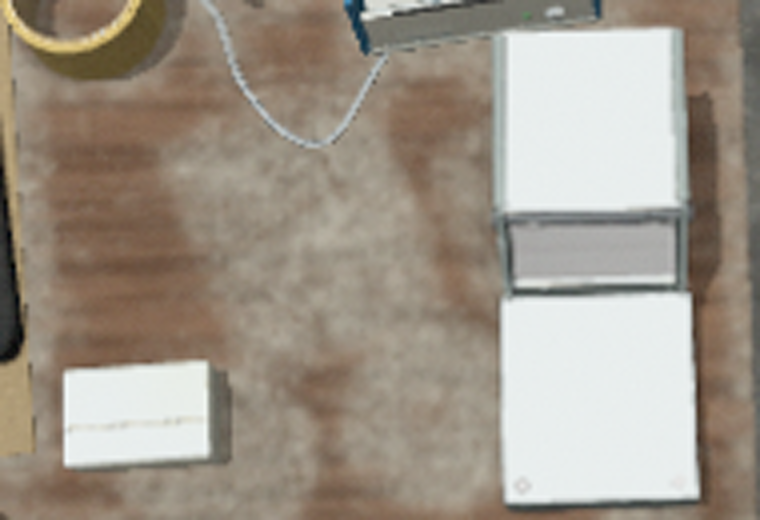

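View pics/zs.png

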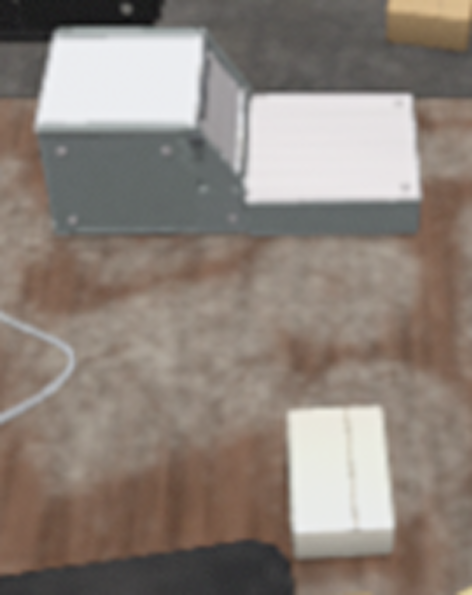

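The crops confirm the corners. In the top view the shelf spans (220,168) to (269,220), and the flap is visible between the roof and the shelf. In the side view the carton's top face runs from (248,282) to (277,316). Next I triangulate.

```bash
python3 - <<'E'
from h import *
t=cv2.imread('pics/top0.png');s=cv2.imread('pics/side0.png')
def order_top(q): # +x+y,+x-y,-x-y,-x+y
    q=sorted(q.tolist(),key=lambda p:p[1]);a=sorted(q[:2]);b=sorted(q[2:]);return np.float64([a[0],a[1],b[1],b[0]])
def order_side(q): # left=+x, down=+y
    q=sorted(q.tolist(),key=lambda p:p[1]);a=sorted(q[:2]);b=sorted(q[2:]);return np.float64([b[0],a[0],a[1],b[1]])
for nm,bt,bs in[('carton',(100,175,160,225),(235,270,290,335)),('shelf',(205,164,285,235),(228,185,295,240)),('roof',(205,95,285,152),(170,165,232,215))]:
    qt=order_top(quad(t,bt,190)[0]);qs=order_side(quad(s,bs,190)[0])
    print(nm)
    P=np.array([tri((ray('top',qt[i])[0],ray('top',qt[i])[1][0]),(ray('side',qs[i])[0],ray('side',qs[i])[1][0]))[0] for i in range(4)])
    print(P.round(4).tolist(),P.mean(0).round(4))
    z={'carton':.029,'shelf':.036,'roof':.1}[nm]
    for n,q in(('top',qt),('side',qs)):
        W=plane(n,q,z)[:,:2];e=np.roll(W,-1,0)-W
        print(n,W.mean(0).round(4),np.linalg.norm(e,axis=1).round(4),[round(float(np.degrees(np.arctan2(v[1],v[0]))),1) for v in e],W.round(4).tolist())
E
```

```text
carton
[[0.5235, 0.2511, 0.0243], [0.5278, 0.1691, 0.0237], [0.4766, 0.1665, 0.0265], [0.4721, 0.2479, 0.0257]] [0.5    0.2086 0.025 ]
top [0.4979 0.2077] [0.0816 0.0514 0.0808 0.0516] [-87.8, -178.1, 92.3, 2.8] [[0.5221, 0.2495], [0.5253, 0.1679], [0.4739, 0.1663], [0.4706, 0.247]]
side [0.5012 0.211 ] [0.0815 0.0502 0.0822 0.0506] [-86.3, -174.3, 94.0, 4.8] [[0.5237, 0.254], [0.5289, 0.1727], [0.4789, 0.1677], [0.4732, 0.2497]]
shelf
[[0.5588, -0.0035, 0.0322], [0.5609, -0.1096, 0.0327], [0.448, -0.1133, 0.0333], [0.4455, -0.0077, 0.0312]] [ 0.5033 -0.0585  0.0323]
top [ 0.501  -0.0583] [0.1058 0.1115 0.1056 0.1135] [-88.5, -178.0, 92.6, 2.1] [[0.5558, -0.0034], [0.5586, -0.1092], [0.4472, -0.1131], [0.4423, -0.0076]]
side [ 0.5049 -0.0552] [0.1059 0.1135 0.1066 0.112 ] [-89.1, -178.0, 90.1, 1.7] [[0.5604, -0.0004], [0.5621, -0.1063], [0.4486, -0.1103], [0.4484, -0.0036]]
roof
[[0.6969, -0.0103, 0.0969], [0.6985, -0.1019, 0.0951], [0.5974, -0.1038, 0.0937], [0.596, -0.0103, 0.0963]] [ 0.6472 -0.0566  0.0955]
top [ 0.6448 -0.0566] [0.0912 0.1004 0.0933 0.1025] [-89.5, -178.9, 91.8, -0.1] [[0.6951, -0.0105], [0.6959, -0.1017], [0.5955, -0.1036], [0.5927, -0.0104]]
side [ 0.6469 -0.0515] [0.0889 0.101  0.0887 0.0989] [-89.2, 180.0, 89.4, 0.1] [[0.6963, -0.007], [0.6975, -0.0959], [0.5964, -0.0958], [0.5974, -0.0071]]
```

```bash
cat > go.py <<'E'
# shift in tool axes and turn from the present pose to world target x y z yaw
import sys,numpy as np
from workcell import bot, imaging, workorder
from scipy.spatial.transform import Rotation as Ro
o=bot.get_obs();R=Ro.from_euler('xyz',o['tcp_rot'],degrees=True)
x,y,z,w=map(float,sys.argv[1:5]);d=R.inv().apply(np.array([x,y,z])-o['ee_pos'])
print('t',round(o['time'],2),'shift',d.round(4),'turn',round((o['tcp_rot'][2]-w+180)%360-180,2),'rows',round(np.linalg.norm(d)/.0417,1),'pos',o['ee_pos'].round(4),o['tcp_rot'].round(2))
E
python3 go.py 0.48 -0.057 0.256 1.2
python3 drive.py '0.034 -0.024 0 5 0.085; 0.068 -0.048 0 10 0.085; 0.102 -0.072 0 15 0.085; 0.136 -0.096 0 20 0.085; 0.17 -0.12 0 25 0.085'; python3 go.py 0.48 -0.057 0.256 1.2
```

```text
time: 0.52
ee_pos: [0.3428, -0.3088, 0.256]
tcp_rot: [-180.0, 0.0, 0.9]
wrist_force: [1.3, -0.5, 1.2]
opening: 0.0852
grasp_force: 0.0
t 0.52 shift [ 0.1413 -0.2495  0.    ] turn -0.26 rows 6.9 pos [ 0.3428 -0.3088  0.256 ] [-1.7998e+02  1.0000e-02  9.4000e-01]
```

```bash
python3 drive.py '0.02 -0.036 0 0 0.085; 0.04 -0.072 0 0 0.085; 0.06 -0.108 0 0 0.085; 0.08 -0.144 0 0 0.085; 0.1 -0.18 0 0 0.085'>/dev/null; python3 drive.py '0.02 -0.036 0 0 0.085; 0.04 -0.07 0 0 0.085; 0.04 -0.07 0 0 0.085; 0.04 -0.07 0 0 0.085'; python3 - <<'E'
from h import *
o=bot.get_obs();print(o['ee_pos'],o['tcp_rot'],o['time'])
cv2.imwrite('pics/w1.png',imaging.camera('wrist'));np.save('w1.npy',imaging.camera_info('wrist'),allow_pickle=True)
E
```

```text
time: 1.27
ee_pos: [0.4775, -0.0558, 0.2556]
tcp_rot: [-180.0, 0.1, 1.5]
wrist_force: [-0.1, 0.2, 0.6]
opening: 0.085
grasp_force: 0.0
[ 0.47754232 -0.0558302   0.25559611] [-1.79991963e+02  8.01583625e-02  1.46369257e+00] 1.2667
```

View pics/w1.png

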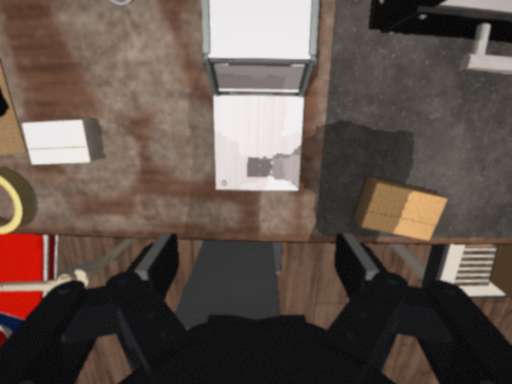

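The wrist view shows the shelf at (214..303, 95..190), the roof's front edge at row 58, the small carton at (58,142) and the brown carton at (401,209).

```bash
python3 - <<'E'
from h import *
im=cv2.imread('pics/w1.png');I=np.load('w1.npy',allow_pickle=True).item();w=lambda uv,z:plane('wrist',uv,z,I)
g=im.min(2).astype(float)
def edge(a): # subpixel crossing halfway along 1d
    d=np.abs(np.diff(a));i=int(d.argmax());s=slice(max(i-2,0),i+3);return (d[s]*(np.arange(len(d))[s]+.5)).sum()/d[s].sum()
def fit(P): # robust line fit -> mean, yaw of direction
    v=cv2.fitLine(np.float32(P[:,:2]*1000),cv2.DIST_HUBER,0,.01,.01).ravel();return (v[2:]/1000).round(4),round(float(np.degrees(np.arctan2(v[1],v[0]))),2)
z=.036
L=np.array([(204+edge(g[r,204:226]),r) for r in range(104,184,3)]);Rr=np.array([(292+edge(g[r,292:314]),r) for r in range(104,184,3)])
F=np.array([(c,180+edge(g[180:200,c])) for c in range(222,294,3)]);B=np.array([(c,86+edge(g[86:102,c])) for c in range(222,294,3)])
for n,p in zip('LRFB',(L,Rr,F,B)):print('shelf',n,p[0],p[-1],fit(w(p,z)))
T=np.array([(c,50+edge(g[50:66,c])) for c in range(222,302,3)])
print('roof front',T[0],T[-1],fit(w(T,.1)))
print('roof sides px',[ (198+edge(g[r,198:222]),296+edge(g[r,296:325])) for r in (10,30,50)])
q=quad(im,(12,110,110,172),190,60)[0];print('carton px',q.tolist());W=w(q,.029);print(W.round(4).tolist(),W.mean(0).round(4))
E=np.array([(c,112+edge(g[112:130,c])) for c in range(30,80,2)]);E2=np.array([(c,154+edge(g[154:172,c])) for c in range(34,86,2)])
print('carton far',fit(w(E,.029)),'near',fit(w(E2,.029)))
E
```

```text
shelf L [212.99693252 104.        ] [215.12658228 182.        ] (array([ 0.5156, -0.0039], dtype=float32), 0.57)
shelf R [303.43181818 104.        ] [298.77777778 182.        ] (array([ 0.5064, -0.1124], dtype=float32), 0.5)
shelf F [222.         189.32608696] [291.         190.25816993] (array([ 0.4446, -0.0649], dtype=float32), -89.37)
shelf B [222.          94.66352201] [291.          91.22727273] (array([ 0.5669, -0.0601], dtype=float32), -87.78)
roof front [222.          57.54895105] [300.          58.76315789] (array([ 0.594 , -0.0558], dtype=float32), -89.52)
roof sides px [(np.float64(209.29545454545453), np.float64(310.3181818181818)), (np.float64(209.5561797752809), np.float64(309.3333333333333)), (np.float64(209.89506172839506), np.float64(308.4268292682927))]
carton px [[81, 121], [88, 161], [32, 162], [24, 123]]
[[0.529, 0.1668, 0.029], [0.4773, 0.1653, 0.029], [0.4747, 0.2451, 0.029], [0.5264, 0.2455, 0.029]] [0.5018 0.2057 0.029 ]
carton far (array([0.5297, 0.2016], dtype=float32), -87.21) near (array([0.4734, 0.2113], dtype=float32), -86.94)
```

```bash
python3 go.py 0.5015 0.207 0.12 92.9; python3 drive.py '0 -0.036 0 -7 0.085; 0.01 -0.072 0 -14 0.085; 0.02 -0.11 0 -21 0.085; 0.025 -0.147 0 -28 0.085; 0.03 -0.183 0 -35 0.085'; python3 go.py 0.5015 0.207 0.12 92.9
```

```text
t 1.32 shift [ 0.0308 -0.2634  0.1358] turn -91.55 rows 7.1 pos [ 0.4771 -0.0571  0.2558] [1.7999e+02 7.0000e-02 1.3500e+00]
time: 1.73
ee_pos: [0.5032, 0.1259, 0.2564]
tcp_rot: [180.0, -0.0, 36.4]
wrist_force: [0.6, -0.6, -0.2]
opening: 0.0852
grasp_force: 0.0
t 1.73 shift [ 0.0467 -0.0663  0.1364] turn -56.48 rows 3.8 pos [0.5032 0.1259 0.2564] [179.99  -0.    36.42]
```

```bash
python3 drive.py '0.012 -0.016 0.02 -7 0.085; 0.024 -0.032 0.04 -14 0.085; 0.036 -0.048 0.06 -21 0.085; 0.047 -0.066 0.08 -28 0.085; 0.047 -0.066 0.1 -35 0.085'>/dev/null;  python3 drive.py '0 0 0 -7 0.085; 0 0 0 -14 0.085; 0 0 0 -21 0.085; 0 0 0 -21.4 0.085; 0 0 0 -21.4 0.085'; python3 - <<'E'
from h import *
im=imaging.camera('wrist');cv2.imwrite('pics/w2.png',im);np.save('w2.npy',imaging.camera_info('wrist'),allow_pickle=True)
E
python3 go.py 0.5015 0.207 0.024 92.9
```

```text
time: 2.57
ee_pos: [0.5024, 0.2056, 0.1564]
tcp_rot: [180.0, 0.0, 92.3]
wrist_force: [0.3, -0.0, 1.1]
opening: 0.0854
grasp_force: 0.0
t 2.62 shift [ 0.0012 -0.0008  0.1324] turn -0.6 rows 3.2 pos [0.5024 0.2058 0.1564] [179.99   0.    92.3 ]
```

View pics/w2.png

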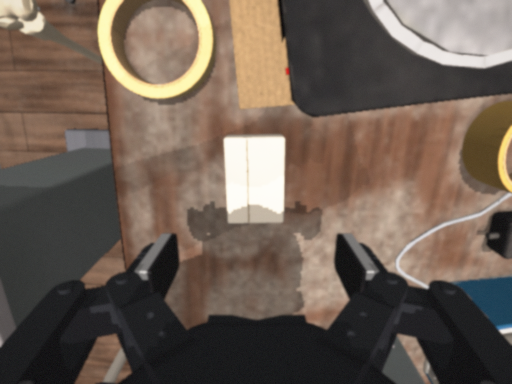

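The carton is at (223..285, 134..222), upright in the image and between the finger lines. I'll refine its pose and check its height by triangulating w1 against w2.

```bash
python3 - <<'E'
from h import *
a=cv2.imread('pics/w1.png');b=cv2.imread('pics/w2.png')
Ia,Ib=[np.load(f,allow_pickle=True).item() for f in('w1.npy','w2.npy')]
qb=quad(b,(212,125,296,230),180)[0];qa=quad(a,(12,110,110,172),190)[0];print(qb.tolist(),qa.tolist())
W=plane('wrist',qb,.029,Ib);print(W.round(4).tolist(),W.mean(0).round(4),np.linalg.norm(np.roll(W,-1,0)-W,axis=1).round(4))
Wa=plane('wrist',qa,.029,Ia)
for i in range(4):
    j=np.linalg.norm(Wa-W[i],axis=1).argmin()
    r,s=ray('wrist',qb[i],Ib),ray('wrist',qa[j],Ia);print(tri((r[0],r[1][0]),(s[0],s[1][0])))
E
```

```text
[[282, 137], [282, 211], [229, 213], [224, 139]] [[81, 121], [88, 161], [32, 162], [24, 123]]
[[0.5239, 0.253, 0.029], [0.5287, 0.1817, 0.029], [0.4771, 0.1776, 0.029], [0.4718, 0.2492, 0.029]] [0.5004 0.2154 0.029 ] [0.0715 0.0518 0.0718 0.0522]
(array([0.52523894, 0.25226984, 0.0210749 ]), np.float64(0.001146920707837454))
(array([0.52919414, 0.17599677, 0.01515437]), np.float64(0.0022151165680077507))
(array([0.47538775, 0.1726919 , 0.0175433 ]), np.float64(0.0012154300834352784))
(array([0.47254542, 0.24883188, 0.02471305]), np.float64(0.0024338446455607066))
```

```bash
python3 go.py 0.501 0.2085 0.024 93.3; python3 drive.py '0.002 -0.001 0.04 -1 0.085; 0.003 -0.001 0.08 -1 0.085; 0.003 -0.001 0.12 -1 0.085; 0.003 -0.001 0.132 -1 0.085; 0.003 -0.001 0.132 -1 0.085'; python3 drive.py '0 0 0 0 0.05; 0 0 0 0 0.04; 0 0 0 0 0.04; 0 0 0 0 0.04; 0 0 0 0 0.04' 25;
```

```text
t 2.62 shift [ 0.0027 -0.0013  0.1324] turn -1.0 rows 3.2 pos [0.5024 0.2058 0.1564] [179.99   0.    92.3 ]
time: 3.03
ee_pos: [0.4989, 0.2086, 0.0212]
tcp_rot: [-179.7, 0.1, 93.5]
wrist_force: [-0.5, 0.1, 0.7]
opening: 0.0849
grasp_force: 0.0
time: 3.45
ee_pos: [0.5026, 0.2105, 0.0273]
tcp_rot: [179.8, -0.1, 93.6]
wrist_force: [-0.3, -0.8, 8.1]
opening: 0.056
grasp_force: 27.6
```

```bash
python3 drive.py '0 0 -0.03 0 0.04; 0 0 -0.07 0 0.04; 0 0 -0.11 0 0.04; 0 0 -0.13 3 0.04; 0 0 -0.13 10 0.04'; python3 go.py 0.4945 -0.0584 0.156 0.5
```

```text
time: 3.87
ee_pos: [0.5033, 0.2109, 0.1619]
tcp_rot: [179.5, -0.3, 83.5]
wrist_force: [1.0, 0.7, -0.9]
opening: 0.0558
grasp_force: 27.5
t 3.87 shift [-0.2686  0.0215  0.0047] turn 83.03 rows 6.5 pos [0.5033 0.2109 0.1619] [179.47  -0.29  83.53]
```

```bash
python3 drive.py '-0.03 0.003 0 7 0.04; -0.06 0.006 0 14 0.04; -0.09 0.009 0 21 0.04; -0.12 0.012 0 28 0.04; -0.15 0.015 0 35 0.04'; python3 go.py 0.4945 -0.0584 0.156 0.5
```

```text
time: 4.28
ee_pos: [0.4995, 0.058, 0.156]
tcp_rot: [179.9, -0.1, 48.3]
wrist_force: [0.4, 0.3, -0.9]
opening: 0.0555
grasp_force: 27.5
t 4.28 shift [-0.0902  0.0737 -0.    ] turn 47.79 rows 2.8 pos [0.4995 0.058  0.156 ] [ 1.799e+02 -1.100e-01  4.829e+01]
```

```bash
python3 drive.py '-0.02 0.016 0 7 0.04; -0.04 0.032 0 14 0.04; -0.06 0.048 0 21 0.04; -0.08 0.064 0 28 0.04; -0.09 0.074 0 35 0.04'; python3 drive.py '0 0 0 7 0.04; 0 0 0 12.8 0.04; 0 0 0 12.8 0.04; 0 0 0 12.8 0.04'; python3 go.py 0.4945 -0.0584 0.070 0.5
python3 - <<'E'
from h import *
cv2.imwrite('pics/w3.png',imaging.camera('wrist'));np.save('w3.npy',imaging.camera_info('wrist'),allow_pickle=True)
t=imaging.camera('top');cv2.imwrite('pics/t3.png',t)
E
```

```text
time: 4.7
ee_pos: [0.4953, -0.0595, 0.1561]
tcp_rot: [179.9, -0.1, 13.2]
wrist_force: [0.3, 0.2, -1.5]
opening: 0.0556
grasp_force: 27.5
time: 5.03
ee_pos: [0.4956, -0.0573, 0.1555]
tcp_rot: [180.0, -0.1, 1.0]
wrist_force: [0.1, 0.5, 0.1]
opening: 0.0555
grasp_force: 27.4
t 5.03 shift [-0.0013  0.001   0.0855] turn 0.5 rows 2.0 pos [ 0.4956 -0.0573  0.1555] [ 1.7999e+02 -1.0000e-01  1.0000e+00]
```

View pics/w3.png

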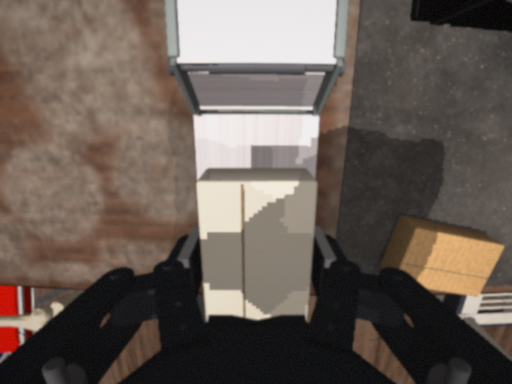

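The carton is held straight: its top spans columns 198..315, with the far edge at row 180. The shelf edges are at columns 194 and 319 at row 115. I'll check the lateral alignment numerically.

```bash
python3 - <<'E'
from h import *
I=np.load('w3.npy',allow_pickle=True).item();w=lambda uv,z:plane('wrist',uv,z,I).round(4).tolist()
im=cv2.imread('pics/w3.png').min(2).astype(float)
def ed(r,a,b):
    d=np.abs(np.diff(im[r,a:b]));return a+.5+int(d.argmax())
for r in(120,135,150,160):
    l,q=ed(r,184,206),ed(r,310,330);print('shelf',r,l,q,w([(l,r),(q,r)],.036))
for r in(10,30,50):
    l,q=ed(r,170,185),ed(r,328,342);print('roof',r,l,q,w([(l,r),(q,r)],.1))
print('roof front',w([(180,65),(338,66)],.1))
z=.1555-.0265+.029
print('carton far',w([(198,181),(315,181)],z))
E
```

```text
shelf 120 193.5 319.5 [[0.5571, -0.0024, 0.036], [0.559, -0.1103, 0.036]]
shelf 135 194.5 317.5 [[0.5444, -0.0027, 0.036], [0.5462, -0.1096, 0.036]]
shelf 150 194.5 316.5 [[0.5313, -0.0021, 0.036], [0.5331, -0.1097, 0.036]]
shelf 160 195.5 316.5 [[0.5223, -0.0026, 0.036], [0.5242, -0.1104, 0.036]]
roof 10 177.5 335.5 [[0.6223, -0.01, 0.1], [0.6239, -0.1002, 0.1]]
roof 30 178.5 334.5 [[0.6117, -0.0101, 0.1], [0.6133, -0.1005, 0.1]]
roof 50 179.5 333.5 [[0.6009, -0.0102, 0.1], [0.6025, -0.1008, 0.1]]
roof front [[0.5926, -0.0101, 0.1], [0.5938, -0.1042, 0.1]]
carton far [[0.5375, -0.0307, 0.158], [0.5384, -0.0823, 0.158]]
```

```bash
python3 drive.py '0 0 0.04 0.4 0.04; 0 0 0.075 0.4 0.04; 0 0 0.09 0.4 0.04; 0 0 0.091 0.4 0.04; 0 0 0.091 0.4 0.04'; python3 drive.py '0 0 0 0 0.07; 0 0 0 0 0.075; 0 0 0 0 0.075; 0 0 0 0 0.075'; python3 drive.py '0 0 -0.04 0 0.075; 0 0 -0.06 0 0.075; -0.04 0 -0.06 0 0.075; -0.08 0 -0.06 0 0.075; -0.095 0 -0.06 0 0.03'; python3 go.py 0.428 -0.057 0.072 0.4
```

```text
time: 5.55
ee_pos: [0.4949, -0.0569, 0.0628]
tcp_rot: [-180.0, 0.1, 0.6]
wrist_force: [-0.0, -0.3, -0.5]
opening: 0.0551
grasp_force: 30.7
time: 5.88
ee_pos: [0.4956, -0.0572, 0.0638]
tcp_rot: [180.0, -0.0, 0.5]
wrist_force: [-0.2, 1.0, -0.1]
opening: 0.0748
grasp_force: 0.0
time: 6.3
ee_pos: [0.3971, -0.0579, 0.1234]
tcp_rot: [-180.0, 0.1, 0.4]
wrist_force: [0.0, -0.1, -0.3]
opening: 0.065
grasp_force: 0.0
t 6.3 shift [ 0.0309 -0.0006  0.0514] turn 0.04 rows 1.4 pos [ 0.3971 -0.0579  0.1234] [-1.7999e+02  9.0000e-02  4.4000e-01]
```

```bash
python3 drive.py '0 0 0.03 0 0.025; 0 0 0.0575 0 0.025; 0 0 0.0575 0 0.025; 0 0 0.0575 0 0.025; 0 0 0.0575 0 0.025'; python3 - <<'E'
from h import *
im=imaging.camera('wrist');cv2.imwrite('pics/w4.png',im)
I=imaging.camera_info('wrist');np.save('w4.npy',I,allow_pickle=True)
E
python3 go.py 0.435 -0.057 0.066 0.4
```

```text
time: 6.72
ee_pos: [0.4009, -0.058, 0.0673]
tcp_rot: [180.0, -0.1, 0.4]
wrist_force: [0.5, 0.5, 0.5]
opening: 0.0251
grasp_force: 0.0
t 6.77 shift [ 0.0338 -0.0008  0.0016] turn 0.04 rows 0.8 pos [ 0.4013 -0.0581  0.0675] [ 1.7999e+02 -1.1000e-01  4.4000e-01]
```

View pics/w4.png

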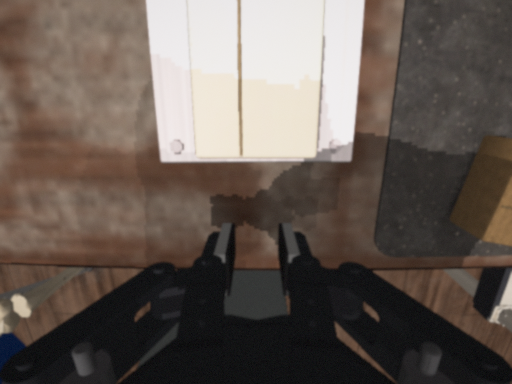

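The carton sits straight on the shelf: its near end spans columns 193..319, the shelf spans 160..353, and the fingers are centred near 257. I'll push gently now.

```bash
python3 drive.py '0.02 0 0.001 0 0.025; 0.032 0 0.001 0 0.025; 0.042 0 0.001 0 0.025; 0.052 0 0.001 0 0.025; 0.062 0 0.001 0 0.025'; python3 drive.py '0.01 0 0 0 0.025; 0.02 0 0 0 0.025; 0.03 0 0 0 0.025; 0.04 0 0 0 0.025; 0.05 0 0 0 0.025'; python3 go.py 0.575 -0.056 0.067 0.4
```

```text
time: 7.18
ee_pos: [0.4633, -0.0575, 0.0655]
tcp_rot: [180.0, -0.0, 0.4]
wrist_force: [-1.1, 0.8, 1.5]
opening: 0.0251
grasp_force: 0.5
time: 7.6
ee_pos: [0.5127, -0.0571, 0.0648]
tcp_rot: [-180.0, 0.1, 0.4]
wrist_force: [-7.3, 0.3, 5.0]
opening: 0.0249
grasp_force: 3.3
t 7.6 shift [ 0.0623 -0.0006 -0.0023] turn 0.03 rows 1.5 pos [ 0.5127 -0.0571  0.0648] [-1.8e+02  7.0e-02  4.3e-01]
```

```bash
python3 drive.py '0.008 0 -0.001 0 0.025; 0.016 0 -0.002 0 0.025; 0.024 0 -0.002 0 0.025; 0.03 0 -0.002 0 0.025; 0.03 0 -0.002 0 0.025'; python3 - <<'E'
from h import *
s=imaging.camera('side')[140:250,160:310];w=imaging.camera('wrist')[0:300,100:420]
a=cv2.resize(s,None,fx=2.6,fy=2.6,interpolation=2);b=cv2.resize(w,(400,375))
c=np.zeros((375,a.shape[1]+400,3),np.uint8);c[:a.shape[0],:a.shape[1]]=a;c[:,a.shape[1]:]=b;cv2.imwrite('pics/c5.png',c)
E
```

```text
time: 8.02
ee_pos: [0.5432, -0.0569, 0.0664]
tcp_rot: [-180.0, 0.0, 0.4]
wrist_force: [-1.3, -0.3, 0.1]
opening: 0.0248
grasp_force: 0.0
```

View pics/c5.png

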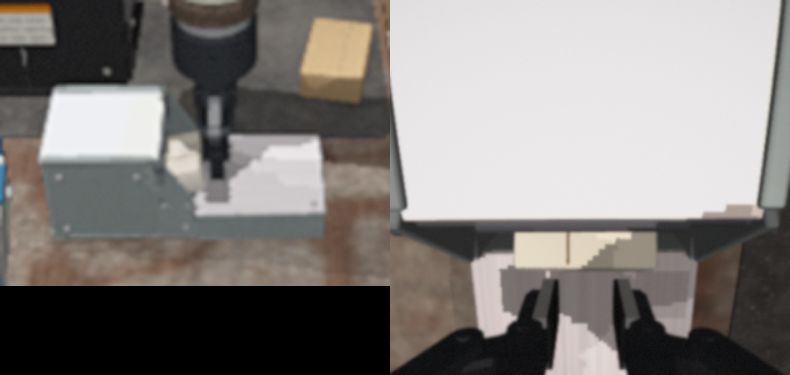

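The carton is tilted into the mouth with only its tail end showing, against the fingers, and it is centred between the walls. I keep pushing towards the rod.

```bash
python3 drive.py '0.008 0 0 0 0.025; 0.016 0 0 0 0.025; 0.022 0 0 0 0.025; 0.027 0 0 0 0.025; 0.027 0 0 0 0.025'; python3 drive.py '0.003 0 0 0 0.025; 0.004 0 0 0 0.025; 0.004 0 0 0 0.025'
```

```text
time: 8.53
ee_pos: [0.5702, -0.0567, 0.0666]
tcp_rot: [180.0, -0.0, 0.4]
wrist_force: [-1.1, -0.6, 0.1]
opening: 0.025
grasp_force: 0.6
time: 8.78
ee_pos: [0.5734, -0.0567, 0.0667]
tcp_rot: [-180.0, 0.0, 0.4]
wrist_force: [-2.3, 0.1, 0.2]
opening: 0.0247
grasp_force: 0.6
```

```bash
cat > chk.py <<'E'
from h import *
def m(im):
    im=im.astype(int);return (im[...,2]-im[...,0]>12)&(im.min(2)>100)
w=imaging.camera('wrist');s=imaging.camera('side')
I=imaging.camera_info('wrist');c=m(w)[:300,190:320];print('wrist off-white',c.sum(),[a.min() for a in np.nonzero(c)] if c.any() else '',[a.max() for a in np.nonzero(c)] if c.any() else '')
c=m(s)[188:216,222:250];print('side off-white',c.sum())
E
python3 chk.py; python3 drive.py '0.003 0 0 0 0.025; 0.004 0 0 0 0.025; 0.004 0 0 0 0.025; 0.004 0 0 0 0.025';python3 chk.py;python3 - <<'E'
from h import chk if False else None
E
true
```

```text
wrist off-white 8481 [np.int64(182), np.int64(0)] [np.int64(299), np.int64(129)]
side off-white 4
time: 9.22
ee_pos: [0.5773, -0.0566, 0.0667]
tcp_rot: [-180.0, 0.0, 0.4]
wrist_force: [-2.3, -0.2, -0.2]
opening: 0.0248
grasp_force: 0.7
wrist off-white 9392 [np.int64(182), np.int64(0)] [np.int64(299), np.int64(129)]
side off-white 0  File "<stdin>", line 1
    from h import chk if False else None
                      ^^
SyntaxError: invalid syntax
```

```bash
python3 drive.py '-0.02 0 0 0 0.025; -0.05 0 0 0 0.025; -0.08 0 0 0 0.025; -0.11 0 0 0 0.025; -0.14 0 0 0 0.025'; python3 drive.py '-0.02 0 -0.01 0 0.025; -0.02 0 -0.05 0 0.025; -0.02 0 -0.09 0 0.025; -0.02 0 -0.13 0 0.025; -0.02 0 -0.15 0 0.025'; python3 - <<'E'
from h import *
s=imaging.camera('side')[140:250,150:310];w=imaging.camera('wrist')[0:250,130:390];t=imaging.camera('top')
cv2.imwrite('pics/t6.png',t)
a=cv2.resize(s,None,fx=2.4,fy=2.4,interpolation=2);b=cv2.resize(w,(400,384),interpolation=2);d=cv2.resize(t[95:225,190:370],None,fx=2.1,fy=2.1,interpolation=2)
c=np.zeros((560,a.shape[1]+400,3),np.uint8);c[:a.shape[0],:a.shape[1]]=a;c[270:270+d.shape[0],:d.shape[1]]=d;c[:384,a.shape[1]:]=b;print(c.shape);cv2.imwrite('pics/c6.png',c)
E
```

```text
time: 9.73
ee_pos: [0.4364, -0.0577, 0.0668]
tcp_rot: [180.0, -0.1, 0.4]
wrist_force: [-0.8, -0.6, 0.6]
opening: 0.0251
grasp_force: 0.0
time: 10.15
ee_pos: [0.4182, -0.058, 0.2219]
tcp_rot: [179.9, -0.4, 0.4]
wrist_force: [0.5, -0.3, 0.2]
opening: 0.0253
grasp_force: 0.0
(560, 784, 3)
```

View pics/c6.png

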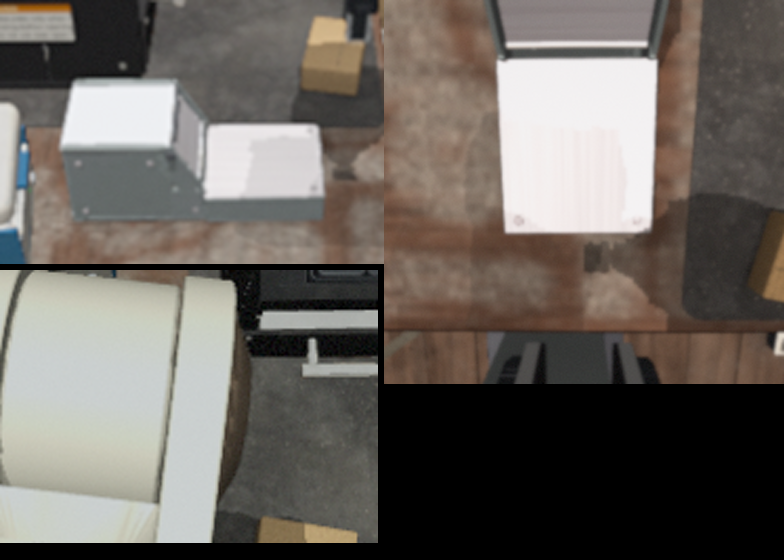

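The shelf is empty, the flap looks shut against its stop, and the brown carton hasn't moved. I'll compare the side view with the first picture numerically.

```bash
python3 - <<'E'
from h import *
s0=cv2.imread('pics/side0.png').astype(int);s=imaging.camera('side').astype(int)
d=np.abs(s-s0).max(2)
print('flap+mouth',d[165:218,218:240].mean(),d[165:218,218:240].max(),'box ref',d[170:225,178:218].mean(),'brown',d[148:176,276:302].mean())
for r in range(178,214,5):print(r,s0[r,220:238,0].tolist(),s[r,220:238,0].tolist())
o=bot.get_obs();print(o['time'],o['wrist_force'])
E
```

```text
flap+mouth 2.1518010291595195 16 box ref 2.1504545454545454 brown 43.16208791208791
178 [242, 239, 205, 138, 105, 106, 111, 110, 102, 95, 92, 94, 93, 93, 92, 90, 86, 84] [244, 241, 208, 139, 107, 108, 112, 112, 103, 97, 95, 94, 95, 96, 93, 91, 89, 85]
183 [241, 231, 195, 135, 116, 142, 157, 144, 123, 112, 111, 106, 97, 89, 90, 89, 87, 85] [243, 233, 197, 137, 117, 144, 158, 146, 124, 113, 112, 109, 98, 91, 91, 90, 89, 86]
188 [239, 209, 148, 118, 140, 158, 161, 160, 159, 159, 162, 158, 138, 115, 109, 103, 92, 85] [241, 210, 149, 119, 142, 160, 162, 161, 161, 161, 164, 162, 140, 115, 110, 105, 94, 86]
193 [238, 207, 143, 110, 137, 158, 160, 159, 159, 159, 159, 159, 172, 200, 182, 131, 151, 201] [240, 209, 145, 112, 140, 161, 163, 161, 160, 161, 161, 160, 174, 202, 184, 133, 153, 203]
198 [211, 152, 110, 120, 146, 157, 158, 156, 158, 159, 160, 157, 177, 213, 189, 146, 202, 229] [213, 154, 111, 123, 148, 159, 160, 158, 159, 160, 161, 159, 179, 214, 191, 148, 204, 231]
203 [105, 107, 116, 134, 150, 155, 155, 154, 156, 158, 158, 158, 183, 211, 185, 144, 202, 230] [106, 109, 118, 136, 152, 157, 157, 157, 158, 160, 159, 161, 186, 214, 186, 146, 205, 232]
208 [96, 87, 89, 96, 104, 106, 114, 125, 144, 156, 157, 165, 189, 191, 155, 153, 208, 230] [97, 89, 90, 99, 105, 109, 116, 127, 146, 159, 159, 167, 192, 194, 157, 155, 210, 232]
213 [107, 106, 106, 106, 106, 106, 106, 105, 106, 106, 113, 140, 179, 166, 134, 175, 217, 230] [108, 107, 108, 107, 108, 107, 108, 107, 107, 109, 113, 142, 181, 169, 137, 177, 219, 232]
10.35 [ 0.49664631  0.45388303 -0.73965651]
```

```bash
python3 -c "
from workcell import bot, imaging, workorder
print(workorder.job_done())"
```

```text
the job is handed in; nothing more can be done
None
```

I pushed the small carton through the flap and it dropped inside. The flap matches its shut position in the first picture, the brown carton was not touched, and I handed the job in at about 10.4 s.

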